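Hold the inspection camera on the hub with its joystick

ROBOT

A 6-joint arm with a two-finger parallel gripper is mounted at the origin on the work surface; the furniture and walls round the work are solid. World frame = base frame: x ahead of the robot, y to its left, z up, the work surface at z = 0. Lengths are in m, angles in rad, forces in N, time in s.
With the tool pointing down it reaches from about 0.35 to 0.975 m from the base axis. Payload 4.9 kg.
Tool frame: the origin (TCP) lies at the very end of the fingers, on their centre line; the grasp point (between the pads) lies manip.grip_point_offset behind it (manip.grip_point_offset is the distance from the TCP to the grasp point, in m); z points along the fingers, y is the direction in which the jaws open and shut (so a half turn about z gives the same grasp; the last joint's range is limited). The gripper opens to 85 mm and grips with 20 to 120 N. Pads are 22 mm wide; open, the fingers measure 114 mm over their backs; the gripper's body (76 mm by 85 mm) begins 54 mm behind the grasp point. The pads swing forward as they close: fully open they stand 13 mm farther back than shut.
Start: joints at [-1.303, 0.053, 1.613, -0, 1.476, -0.119], TCP at [0.236, -0.579, 0.231] pointing down, gripper open.
Joint ranges: [-3.01, 3.01], [-1.01, 2.22], [0.06, 2.58], [-1.02, 4.17], [0.09, 2.62], [-3.14, 3.14]. Speed limits (rad/s): [2.57, 2.57, 3.14, 3.14, 3.14, 3.14].

INTERFACE

Orientations are given as a unit quaternion [w, x, y, z].
In Python, from plant import status, grab_frame, camera_params, ticket, boxes_of, outline_of, manip gives the robot as it stands. The module is installed in compiled form; this text tells all that it offers.
- The arm moves only by the tool play_rows, never from a script. Its argument "deltas" is a list of rows, each a list of 2 entries, a list of its own where there are three numbers: the shift along the world's x, y, z in m, then the turn about the world's z in rad. A call has 1 to 5 rows; each row is the pose to reach, as a shift and turn from the pose commanded when the call began; what a row does not reach only later rows make up. A row lasts 1/8 s, in which the tool goes at most 62.5 mm and 10.7 degrees, less where a joint would pass 70% of its speed; a pose out of reach is approached as far as the arm can. A call with a gripper value outside its range is refused whole. "grip" is the opening, from -1 (shut) to 1 (fully open), set as the call begins (left out, the last holds). The fingers move at their own pace and stop on an object; the grip force is fixed at half the most. Time passes only in rows, so rows that repeat a pose let the fingers close. It gives the time, the measured TCP pose, the force and the opening at its end, in the units of the state.
- status.state(): the state, without advancing time (a new reading comes with each control period).
- grab_frame(name): name is "scene" or "top"; returns (picture, depth): 480x640x3 uint8, blue, green, red; 480x640 float32, m along the optical axis (not along the pixel's ray), 0 where there is no reading.
- camera_params(name): a dict with "mtx" (3x3 intrinsics, pixels), "world_from_camera" (4x4, takes a point from camera to world coordinates). Camera axes: x right, y up, looking along -z (the intrinsics and any distortion apply to the point x, -y, -z); pixel columns grow to the right and rows downward; lengths in m; the calibration is good to about 2 mm. A picture is of the moment at which its call begins. camera_params takes no time and is no camera call.
- ticket.job_done(): hands the job in, once; it reports no verdict.
Trained networks look in the newest picture that a camera, given by its name, has taken for a name from the list of things; names that differ only in an ending like _2 or _b are one class to them, and where a whole thing is asked for, a point or a joint stands for the part that bears it (a point fixed in the world has none). Each returns a list of dicts, best first, with "confidence" (0 to 1); they miss things now and then, are a little off and sometimes report something else, mostly with a low value. They report only what shows in the picture. A call takes as long as a camera call.
- boxes_of(camera, name): "box" ([left, top, right, bottom] in pixels, round what is visible of it).
- outline_of(camera, name): "region" (480x640 bool, what is visible of it) and "box" ([left, top, right, bottom] in pixels, round what is visible of it).
The state is a dict: "time": time; "joint_pos": joint angles; "joint_vel": joint speeds; "joint_efforts": joint torques, N m; "tool_pos": TCP position; "tool_rot": TCP orientation; "contact_force": force on the tool from outside, world axes, zero at the start; "ft_torque": the same for the moment, N m; "gripper_width": opening from 0.0 (shut) to 1.0 (fully open).
Only numpy, scipy, OpenCV 4.12 (cv2) and the standard library are available. Lean on these libraries where they do the work, as an engineer would, in place of code of your own. Each camera call takes 0.05 s, during which the arm holds its last target.

TASK

Take the joystick with the yellow ball knob and tilt it well over, about 20 degrees, straight towards the big green arrow on its own box, so that the inspection camera swings round to the hub. Hold it there for at least one second, then bring it back to the middle and let go. Do not move the joystick with the blue knob, and do not touch the camera or its stand.

Things in the scene. Friction and masses are not known exactly. Their poses are not given: they have to be found in the camera images.
- camera_control: Grey control box, black lid, fixed, 120 x 170 x 55 mm high; origin at the centre of its underside, z up. Its y axis points from the stick to the big green arrow on the lid (small white arrows: x, -x, -y). The yellow-knobbed stick pivots 55 mm above the origin, up to 26 degrees any way, and springs upright; 20 degrees takes about 4.5 N at the knob. Towards green it swings the camera to the hub.
- yellow_knob (a point): Centre of the yellow ball knob, 34 mm in diameter, on a rod 12 mm thick, 80 mm above the stick's pivot: at rest 135 mm above the bench, straight above the box's origin. It moves on an arc of 80 mm radius about the pivot; 20 degrees bring it 27 mm sideways and 5 mm down. Its z axis lies along the stick.
- blue_knob (a point): Centre of the blue ball knob, 34 mm in diameter, of the other joystick, on a second box of the same form and arrows (either box may stand on the left); at rest 135 mm above the bench. It belongs to another machine: leave it alone.
- camera_stand: Inspection camera stand fixed near the right back corner: dark foot 110 x 90 mm, aluminium column 20 mm thick, turning white camera head on top, 0.25 m high in all. Origin at the centre of the underside of the foot, z up; the hub, a grey disc of 114 mm diameter, stands 0.18 m from it along its -x axis. Not to be touched.

How it is judged:
On the way:
1. the yellow-knobbed stick is held towards its box's green arrow for one second (knob over 19 mm, about 14 degrees, that way and under 14 mm to either side of it) (y of yellow_knob in the frame of camera_control above 0.019 m and x of yellow_knob in the frame of camera_control between -0.014 and 0.014 m), for 1 s.
At the end, for the whole second after the job is handed in: the yellow-knobbed stick stands upright in the middle again (knob within 8 mm of above the box's centre) (horizontal distance between yellow_knob and camera_control below 0.008 m); the robot touches nothing.
It fails at once if the blue-knobbed stick is tilted (its knob moved more than 12 mm) (distance of blue_knob from where it was at the start of the episode above 0.012 m).
It fails at once if the robot touches the camera or its stand (contact force between any of the arm, the fingers and camera_stand above 0.5 N).
It also fails if it takes over 34 s, if anything falls off the work surface, if the arm or the gripper's body presses on something with over 40 N, if the wrist force passes 120 N, or if a joint passes its speed limit or range.

## Working session

There is one attempt and no reset: what is moved stays moved. The work goes in short steps, Python scripts to look and compute and a tool call to move; the robot and the scene stay as the last step left them, time stands still between calls to the robot, and variables do not carry over. Pictures are saved under pics/ and viewed, and the job is handed in when it is done.

Besides the shell and the picture viewer there is one more tool, called after "Emit:" as name([rows], argument=value, ...), one row to a line, values as JSON. play_rows: Moves the arm, as the interface text tells. Its arguments: {"type":"object","properties":{"deltas":{"type":"array"},"grip":{"type":"number"}},"required":["deltas"]}

```bash
mkdir -p pics; cat > h.py <<'E'
import numpy as np,cv2
from plant import status, grab_frame, camera_params, ticket, boxes_of, outline_of, manip
def pt(cam,u,v,d):
    p=camera_params(cam);K=np.array(p["mtx"]);T=np.array(p["world_from_camera"])
    x=(u-K[0,2])/K[0,0]*d;y=(v-K[1,2])/K[1,1]*d
    return (T@np.stack([x,-y,-np.asarray(d)+0*x,1+0*x]))[:3]
def ray(cam,u,v):
    o=np.array(camera_params(cam)["world_from_camera"])[:3,3]
    q=pt(cam,float(u),float(v),1.0)-o
    return o,q/np.linalg.norm(q)
E
python3 - <<'E'
from h import *
for c in("scene","top"):
    im,d=grab_frame(c);cv2.imwrite(f"pics/{c}0.png",im);np.savez(f"{c}0.npz",im=im,d=d)
    p=camera_params(c);print({k:np.round(v,3).tolist() if not isinstance(v,str) else v for k,v in p.items()})
    for n in("yellow_knob","camera_control","blue_knob"):
        print(c,n,[(np.round(b["box"]).tolist(),round(b["confidence"],2)) for b in boxes_of(c,n)[:3]])
print(manip.grip_point_offset,status.state())
E
```

```text
{'mtx': [[572.647, 0.0, 301.968], [0.0, 572.647, 232.419], [0.0, 0.0, 1.0]], 'world_from_camera': [[-0.499, 0.487, -0.717, -0.315], [-0.867, -0.284, 0.411, 0.342], [-0.003, 0.826, 0.563, 0.816], [0.0, 0.0, 0.0, 1.0]]}
scene yellow_knob []
scene camera_control [([340.0, 247.0, 372.0, 310.0], 0.75)]
scene blue_knob [([222.0, 268.0, 247.0, 316.0], 0.62)]
{'mtx': [[531.642, 0.0, 322.273], [0.0, 531.642, 231.433], [0.0, 0.0, 1.0]], 'world_from_camera': [[0.05, 0.972, -0.23, 0.35], [-0.999, 0.049, -0.009, -0.185], [0.003, 0.23, 0.973, 1.101], [0.0, 0.0, 0.0, 1.0]]}
top yellow_knob []
top camera_control [([291.0, 228.0, 389.0, 323.0], 0.88)]
top blue_knob []
0.0187 {'time': 0.4, 'joint_pos': array([-1.30299899e+00,  5.27619061e-02,  1.61307676e+00, -1.37549323e-05,
        1.47603764e+00, -1.18975324e-01]), 'joint_vel': array([-1.29797781e-03, -3.23535215e-04, -1.71889292e-03, -7.73765683e-05,
       -1.68360091e-03,  1.15858471e-04]), 'joint_efforts': array([-1.29323025e-04, -3.93049943e+01, -3.69810534e+01, -1.43309194e-04,
        2.43666727e-03,  1.04775913e-05]), 'tool_pos': array([ 0.23573375, -0.57872453,  0.23115945]), 'tool_rot': array([-1.40923217e-04,  9.81358932e-01,  1.92183836e-01, -1.73711539e-05]), 'contact_force': array([-1.38376634,  0.13606393,  0.60112428]), 'ft_torque': array([-0.02989117, -0.04131928,  0.00668309]), 'gripper_width': 0.9994837897962598}
```

View pics/scene0.png

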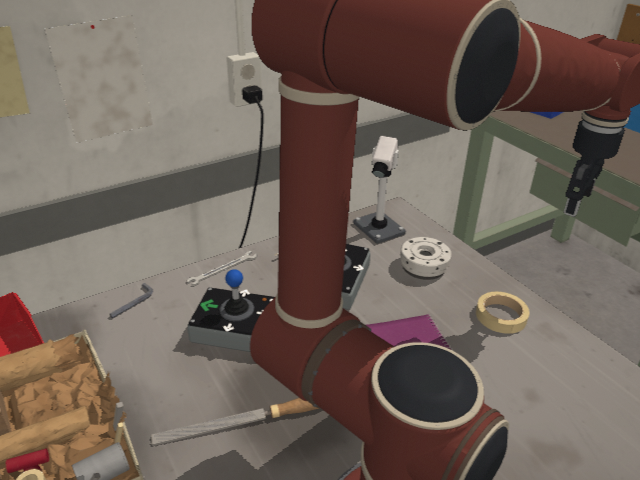

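View pics/top0.png

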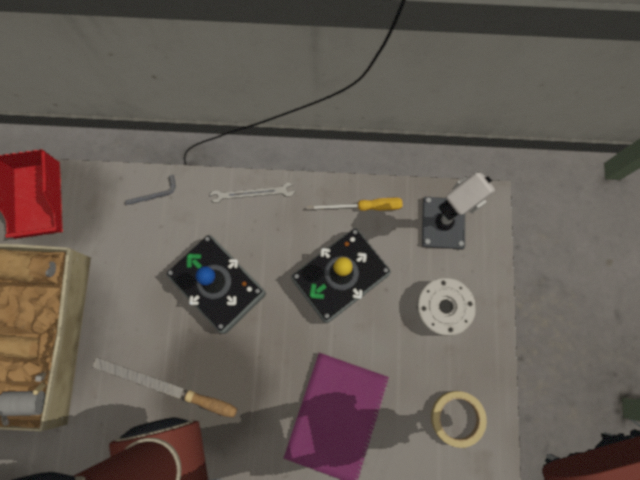

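The top view shows the yellow knob at (343,266) with its green arrow at (317,291), towards the lower left. The blue knob is at (206,275). In the scene view the yellow knob is hidden behind the arm. Next I'll measure the lid and knob from depth.

```bash
python3 - <<'E'
from h import *
z=np.load("top0.npz");im,d=z["im"],z["d"]
V,U=np.mgrid[0:480,0:640].astype(float)
P=pt("top",U.ravel(),V.ravel(),d.ravel().astype(float)).reshape(3,480,640)
hsv=cv2.cvtColor(im,cv2.COLOR_BGR2HSV)
def rep(n,m):
    m=m&(d>0);q=P[:,m];print(n,m.sum(),"px",U[m].mean().round(1),V[m].mean().round(1),"mean",q.mean(1).round(4),"zmax",np.percentile(q[2],98).round(4));return q
win=lambda a,b,c,e:(U>a)&(U<b)&(V>c)&(V<e)
yel=(hsv[...,0]>18)&(hsv[...,0]<35)&(hsv[...,1]>140)&(hsv[...,2]>80)
blu=(hsv[...,0]>100)&(hsv[...,0]<130)&(hsv[...,1]>140)
grn=(hsv[...,0]>50)&(hsv[...,0]<90)&(hsv[...,1]>120)&(hsv[...,2]>60)
def sph(q):
    from scipy.optimize import least_squares
    c0=q.mean(1)-[0,0,.01]
    r=least_squares(lambda c:np.linalg.norm(q.T-c,axis=1)-.017,c0,loss="soft_l1",f_scale=.001);return r.x.round(4)
qy=rep("yel",yel&win(325,362,250,285));print(sph(qy))
qb=rep("blu",blu&win(190,225,258,295));print(sph(qb))
g=rep("grn",grn&win(295,335,275,310))
g2=rep("grnB",grn&win(175,215,245,275))
for nm,w in(("Y",win(280,400,220,330)),("B",win(155,275,225,340))):
    m=w&(P[2]>.047)&(P[2]<.062)
    n,l,s,c=cv2.connectedComponentsWithStats(m.astype(np.uint8));k=1+np.argmax(s[1:,4]);m=l==k
    q=P[:,m];r=cv2.minAreaRect((q[:2].T*1000).astype(np.float32));print(nm,m.sum(),q[2].mean(),r)
    print(cv2.boxPoints(r).round(1).tolist())
# stand, table
print("cam head",P[:,195,470],"foot",P[:,235,440],"bench",P[:,300,400])
for k in ((343,266),): 
    o,r=ray("top",*k);t=(.135-o[2])/r[2];print("ray@.135",o+r*t)
E
```

```text
yel 271 px 342.8 266.3 mean [ 0.5136 -0.217   0.1441] zmax 0.1531
[ 0.5156 -0.2172  0.135 ]
blu 290 px 204.9 275.5 mean [0.4845 0.0324 0.1414] zmax 0.1545
[0.4858 0.0335 0.1353]
grn 190 px 316.8 291.1 mean [ 0.4768 -0.171   0.0561] zmax 0.0601
grnB 188 px 193.4 260.3 mean [0.5256 0.0778 0.0564] zmax 0.0604
Y 4026 0.055325255089299995 ((514.6929931640625, -216.91600036621094), (122.94632720947266, 167.06747436523438), 40.025020599365234)
[[413.8999938964844, -192.5], [521.2999877929688, -320.3999938964844], [615.5, -241.3000030517578], [508.0, -113.4000015258789]]
B 4029 0.05552591950109015 ((484.4390869140625, 31.949417114257812), (166.55694580078125, 123.21710968017578), 46.71661376953125)
[[382.5, 13.600000381469727], [472.20001220703125, -70.9000015258789], [586.4000244140625, 50.29999923706055], [496.70001220703125, 134.8000030517578]]
cam head [ 0.63248911 -0.42595386  0.23263151] foot [ 0.61176673 -0.42180902  0.01687811] bench [ 0.47356115 -0.34256308  0.00140907]
ray@.135 [ 0.51570843 -0.21769882  0.135     ]
```

Emit:
play_rows([
  [[0.028, 0.036, 0], -0.126],
  [[0.056, 0.072, 0], -0.252],
  [[0.084, 0.108, 0], -0.378],
  [[0.112, 0.144, 0], -0.504],
  [[0.14, 0.18, 0], -0.63],
], grip=1)

```text
time: 1.02
tool_pos: [0.3765, -0.3976, 0.2315]
tool_rot: [0.0, 0.992, -0.123, 0.0]
contact_force: [0.8, -0.4, -0.4]
gripper_width: 0.999
```

Emit:
play_rows([
  [[0.028, 0.036, 0], -0.126],
  [[0.056, 0.072, 0], -0.252],
  [[0.084, 0.108, 0], -0.378],
  [[0.112, 0.144, 0], -0.504],
  [[0.14, 0.182, 0], -0.63],
])

```text
time: 1.65
tool_pos: [0.5166, -0.2156, 0.2315]
tool_rot: [0.0, 0.905, -0.425, 0.0]
contact_force: [0.5, -1.0, 0.0]
gripper_width: 1.001
```

```bash
python3 - <<'E'
from h import *
s=status.state();print(s)
from scipy.spatial.transform import Rotation as R
q=s["tool_rot"];M=R.from_quat([q[1],q[2],q[3],q[0]]).as_matrix();print("y axis ang",np.degrees(np.arctan2(M[1,1],M[0,1])),M[:,2])
for c in("scene","top"):
    im,d=grab_frame(c);cv2.imwrite(f"pics/{c}1.png",im);np.savez(f"{c}1.npz",im=im,d=d)
E
```

```text
{'time': 1.65, 'joint_pos': array([-5.28304190e-01, -1.03204721e-01,  1.76561946e+00, -4.96017475e-05,
        1.47855083e+00,  1.92001480e+00]), 'joint_vel': array([ 6.86990027e-01,  1.85547676e-01, -1.70533292e-01, -5.61167191e-04,
       -1.67936578e-02,  1.67675092e+00]), 'joint_efforts': array([-3.17542635e+00, -3.38914061e+01, -3.61743557e+01,  1.90062064e-02,
        1.10828953e-01, -1.39658701e+00]), 'tool_pos': array([ 0.51658405, -0.21560264,  0.23153267]), 'tool_rot': array([ 5.26351609e-05,  9.05279489e-01, -4.24816370e-01,  3.10077576e-04]), 'contact_force': array([ 0.47762202, -1.04559211,  0.03919762]), 'ft_torque': array([ 0.00022973, -0.02903775, -0.02394049]), 'gripper_width': 1.000796747880792}
y axis ang -140.2780812903887 [ 5.16693183e-04 -3.58751123e-04 -9.99999802e-01]
```

View pics/scene1.png

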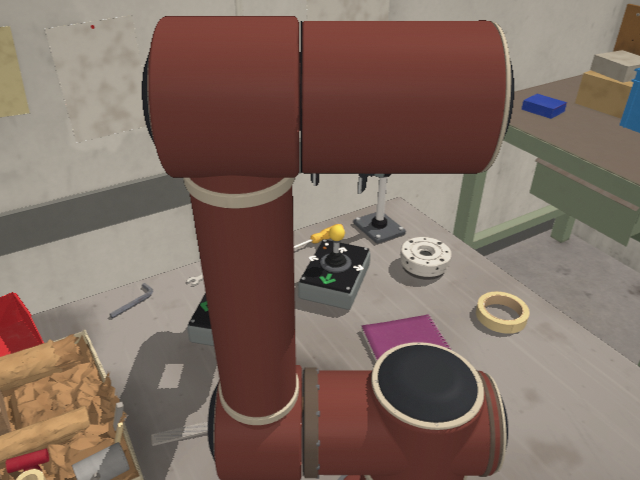

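View pics/top1.png

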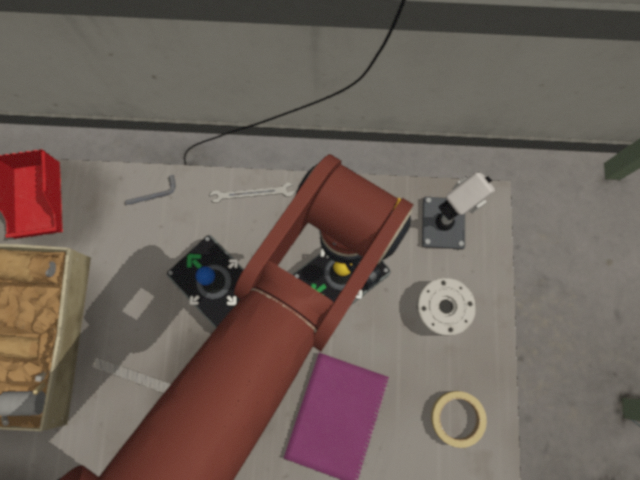

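The scene view now shows the yellow knob at about (337,232), with the green arrow at (327,280). Next I'll triangulate it from both views and find the jaw's place.

```bash
python3 - <<'E'
from h import *
from scipy.optimize import least_squares
z=np.load("scene1.npz");im,d=z["im"],z["d"]
V,U=np.mgrid[0:480,0:640].astype(float)
hsv=cv2.cvtColor(im,cv2.COLOR_BGR2HSV)
m=(hsv[...,0]>22)&(hsv[...,0]<35)&(hsv[...,1]>140)&(hsv[...,2]>80)&(U>328)&(U<348)&(V>220)&(V<246)
print(m.sum(),U[m].mean(),V[m].mean(),U[m].min(),U[m].max(),V[m].min(),V[m].max())
m&=d>0
q=pt("scene",U[m],V[m],d[m].astype(float))
print(least_squares(lambda c:np.linalg.norm(q.T-c,axis=1)-.017,q.mean(1),loss="soft_l1",f_scale=.001).x)
o1,r1=ray("scene",(U[m].min()+U[m].max())/2,(V[m].min()+V[m].max())/2);o2,r2=ray("top",343,266.5)
A=np.stack([r1,-r2],1);t=np.linalg.lstsq(A,o2-o1,rcond=None)[0];a,b=o1+r1*t[0],o2+r2*t[1];print("tri",(a+b)/2,"gap",np.linalg.norm(a-b))
print(status.state()["tool_pos"])
E
```

```text
77 338.3246753246753 229.15584415584416 330.0 343.0 225.0 235.0
[ 0.51786095 -0.217671    0.13303924]
tri [ 0.51381538 -0.21716608  0.14214774] gap 0.0008279373489628086
[ 0.51754167 -0.21364781  0.23141221]
```

Emit:
play_rows([
  [[0, 0, -0.015], 0],
  [[0, 0, -0.04], 0],
  [[0, 0, -0.04], 0],
])

```text
time: 2.12
tool_pos: [0.5134, -0.2169, 0.1877]
tool_rot: [-0.0, 0.906, -0.423, -0.003]
contact_force: [-0.1, -0.5, 0.3]
gripper_width: 1.004
```

```bash
python3 - <<'E'
from h import *
s=status.state();print(s["tool_pos"],s["tool_rot"],s["contact_force"])
im,d=grab_frame("scene");cv2.imwrite("pics/scene2.png",cv2.resize(im[150:330,230:470],None,fx=3,fy=3))
im,d=grab_frame("top");cv2.imwrite("pics/top2.png",cv2.resize(im[180:360,230:470],None,fx=3,fy=3))
E
```

```text
[ 0.51335074 -0.21685947  0.18767983] [-1.51598289e-04  9.05912784e-01 -4.23452495e-01 -3.16057544e-03] [-0.14097515 -0.53498665  0.25804385]
```

View pics/scene2.png

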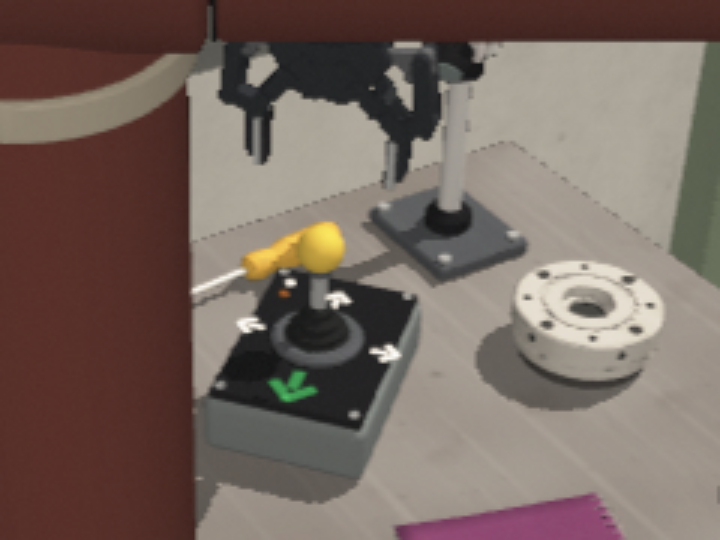

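View pics/top2.png

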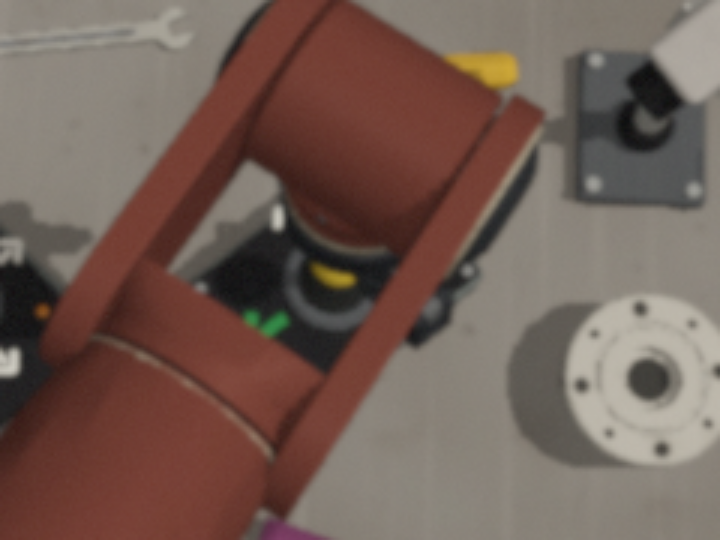

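The open jaws hang either side of the knob, well clear of the camera. Now descending around it.

Emit:
play_rows([
  [[0.0, 0, -0.025], 0],
  [[0.0, 0, -0.05], 0],
  [[0.0, 0, -0.07], 0],
  [[0.0, 0, -0.077], 0],
  [[0.0, 0, -0.077], 0],
])

```text
time: 2.85
tool_pos: [0.5158, -0.217, 0.1144]
tool_rot: [0.0, 0.906, -0.423, -0.0]
contact_force: [0.0, 0.6, 0.4]
gripper_width: 0.995
```

Emit:
play_rows([
  [[0.0, 0, 0], 0],
  [[0.0, 0, 0], 0],
])

```text
time: 3.1
tool_pos: [0.5163, -0.2172, 0.1154]
tool_rot: [0.0, 0.906, -0.423, 0.001]
contact_force: [0.7, 0.6, -0.5]
gripper_width: 1.0
```

```bash
python3 - <<'E'
from h import *
s=status.state();print(s["tool_pos"],s["tool_rot"],s["contact_force"])
im,d=grab_frame("scene");cv2.imwrite("pics/scene3.png",cv2.resize(im[150:330,230:470],None,fx=3,fy=3))
E
```

```text
[ 0.51634312 -0.21715518  0.11540787] [ 9.95333348e-05  9.06209758e-01 -4.22827442e-01  9.05420207e-04] [ 0.67542509  0.60643383 -0.47331111]
```

View pics/scene3.png

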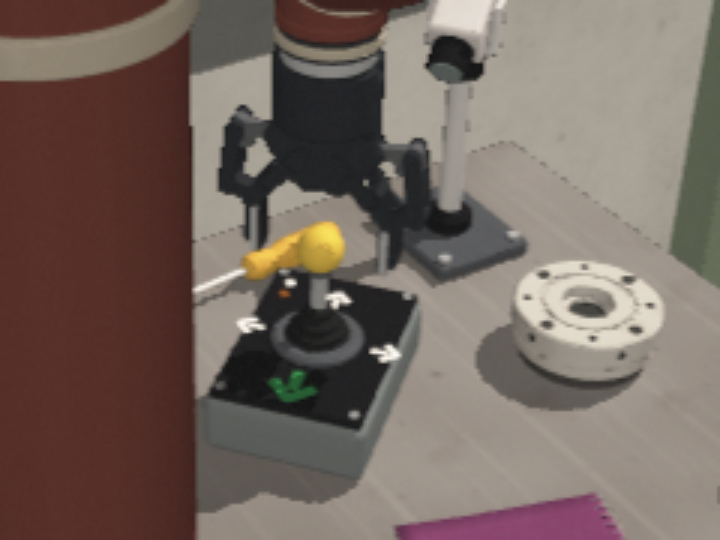

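Jaws straddle the knob centrally, so I'll close on it.

Emit:
play_rows([
  [[0.0, 0, 0], 0],
  [[0.0, 0, 0], 0],
  [[0.0, 0, 0], 0],
  [[0.0, 0, 0], 0],
  [[0.0, 0, 0], 0],
], grip=-1)

```text
time: 3.78
tool_pos: [0.516, -0.2169, 0.1146]
tool_rot: [0.0, 0.906, -0.423, 0.0]
contact_force: [-0.0, 0.2, 3.2]
gripper_width: 0.366
```

Emit:
play_rows([
  [[0.0, 0, 0], 0],
  [[0.0, 0, 0], 0],
  [[0.0, 0, 0], 0],
])

```text
time: 4.15
tool_pos: [0.516, -0.2169, 0.1146]
tool_rot: [0.0, 0.906, -0.423, 0.0]
contact_force: [0.5, -0.2, 3.2]
gripper_width: 0.372
```

```bash
python3 - <<'E'
from h import *
s=status.state();print(s["tool_pos"],s["gripper_width"],s["contact_force"])
im,d=grab_frame("scene");cv2.imwrite("pics/scene4.png",cv2.resize(im[150:330,230:470],None,fx=3,fy=3))
E
```

```text
[ 0.51596424 -0.21692577  0.11463521] 0.37210947853162185 [ 0.52243941 -0.16234294  3.20761166]
```

View pics/scene4.png

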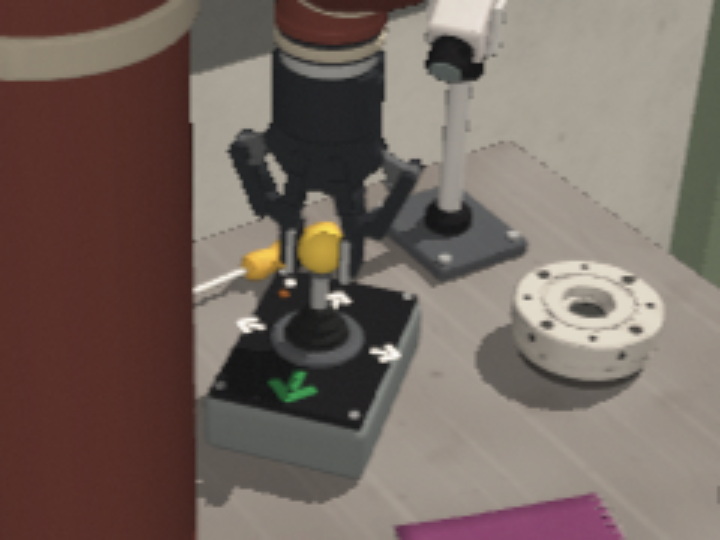

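The ball is held, with an opening of about 32 mm. Now I'll tilt it along the arc.

Emit:
play_rows([
  [[-0.004, 0.0045, 0], 0],
  [[-0.0075, 0.009, -0.001], 0],
  [[-0.0115, 0.014, -0.002], 0],
  [[-0.015, 0.018, -0.0035], 0],
  [[-0.018, 0.0215, -0.005], 0],
])

```text
time: 4.82
tool_pos: [0.499, -0.1966, 0.1105]
tool_rot: [0.001, 0.906, -0.423, 0.003]
contact_force: [4.5, -5.7, 2.7]
gripper_width: 0.366
```

Emit:
play_rows([
  [[0.0, 0, 0], 0],
  [[0.0, 0, 0], 0],
])

```text
time: 5.08
tool_pos: [0.4991, -0.1967, 0.1106]
tool_rot: [0.001, 0.906, -0.423, 0.003]
contact_force: [4.8, -5.7, 2.4]
gripper_width: 0.369
```

```bash
python3 - <<'E'
from h import *
s=status.state();print(s["tool_pos"],s["gripper_width"],s["contact_force"])
im,d=grab_frame("scene");cv2.imwrite("pics/scene5.png",cv2.resize(im[150:330,230:470],None,fx=3,fy=3))
np.savez("scene5.npz",im=im,d=d)
V,U=np.mgrid[0:480,0:640].astype(float)
hsv=cv2.cvtColor(im,cv2.COLOR_BGR2HSV)
m=(hsv[...,0]>18)&(hsv[...,0]<35)&(hsv[...,1]>140)&(hsv[...,2]>80)&(d>0)&(U>320)&(U<350)&(V>215)&(V<255)
q=pt("scene",U[m],V[m],d[m].astype(float))
q=q[:,q[2]>.1]
from scipy.optimize import least_squares
c=least_squares(lambda c:np.linalg.norm(q.T-c,axis=1)-.017,q.mean(1)+[.01,0,-.01],loss="soft_l1",f_scale=.001).x
e=c[:2]-[.516,-.217];print(q.shape,c,"green",e@[-.643,.766],"side",e@[.766,.643])
E
```

```text
[ 0.49913755 -0.19674382  0.11062684] 0.36872644944575667 [ 4.78940631 -5.7087363   2.38519276]
(3, 194) [ 0.50096825 -0.20040302  0.1308221 ] green 0.022378700528296464 side -0.0008424645494950912
```

View pics/scene5.png

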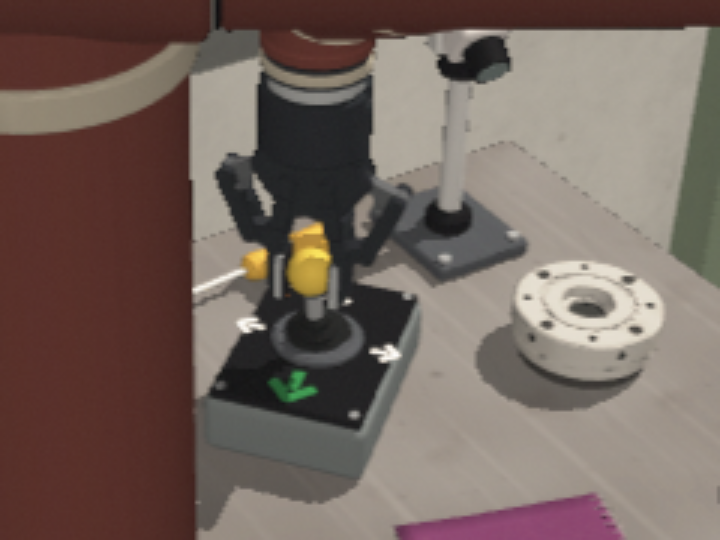

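The stick is tilted along green: about 26 mm by the TCP, about 22 mm by vision. The camera head has turned to the hub. I'll add 2 mm for margin and hold over 1 s.

Emit:
play_rows([
  [[-0.0015, 0.0015, -0.0005], 0],
  [[-0.0015, 0.0015, -0.0005], 0],
  [[-0.0015, 0.0015, -0.0005], 0],
  [[-0.0015, 0.0015, -0.0005], 0],
  [[-0.0015, 0.0015, -0.0005], 0],
])

```text
time: 5.75
tool_pos: [0.4975, -0.1951, 0.11]
tool_rot: [0.001, 0.906, -0.423, 0.003]
contact_force: [4.3, -5.5, 1.7]
gripper_width: 0.366
```

Emit:
play_rows([
  [[0, 0, 0], 0],
  [[0, 0, 0], 0],
  [[0, 0, 0], 0],
  [[0, 0, 0], 0],
  [[0, 0, 0], 0],
])

```text
time: 6.38
tool_pos: [0.4975, -0.1951, 0.11]
tool_rot: [0.001, 0.906, -0.423, 0.003]
contact_force: [3.7, -4.9, 1.7]
gripper_width: 0.367
```

Emit:
play_rows([
  [[0, 0, 0], 0],
  [[0, 0, 0], 0],
  [[0, 0, 0], 0],
  [[0, 0, 0], 0],
  [[0, 0, 0], 0],
])

```text
time: 7.0
tool_pos: [0.4976, -0.1951, 0.11]
tool_rot: [0.001, 0.906, -0.423, 0.003]
contact_force: [3.7, -4.4, 2.7]
gripper_width: 0.369
```

```bash
python3 - <<'E'
from h import *
from scipy.optimize import least_squares
s=status.state();print(s["tool_pos"],s["gripper_width"],s["contact_force"])
im,d=grab_frame("scene")
V,U=np.mgrid[0:480,0:640].astype(float)
hsv=cv2.cvtColor(im,cv2.COLOR_BGR2HSV)
m=(hsv[...,0]>18)&(hsv[...,0]<35)&(hsv[...,1]>140)&(hsv[...,2]>80)&(d>0)&(U>320)&(U<350)&(V>228)&(V<255)
q=pt("scene",U[m],V[m],d[m].astype(float))
for lo in (.1,.12):
    k=q[:,(q[2]>lo)&(q[0]<.53)]
    c=least_squares(lambda c:np.linalg.norm(k.T-c,axis=1)-.017,k.mean(1)+[.01,0,-.01],loss="soft_l1",f_scale=.001).x
    e=c[:2]-[.516,-.217];print(k.shape,c,"green",e@[-.643,.766],"side",e@[.766,.643])
cv2.imwrite("pics/scene6.png",cv2.resize(im[150:330,230:470],None,fx=3,fy=3))
im,d=grab_frame("top");cv2.imwrite("pics/top6.png",im)
E
```

```text
[ 0.49757494 -0.19506819  0.10998691] 0.3686735065362668 [ 3.72000776 -4.42002649  2.66166998]
(3, 194) [ 0.49983668 -0.19914334  0.12933185] green 0.024071216361381882 side -0.0008992771505985167
(3, 191) [ 0.49979722 -0.19912793  0.12929407] green 0.02410839210094396 side -0.0009195839999463218
```

View pics/scene6.png

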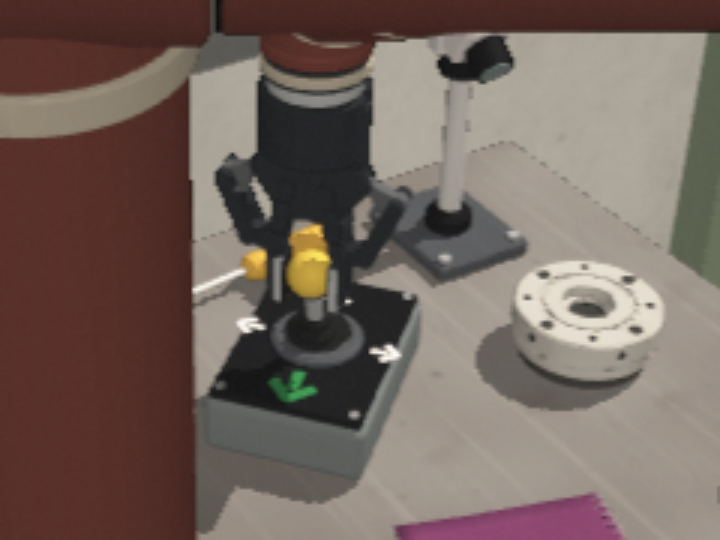

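View pics/top6.png

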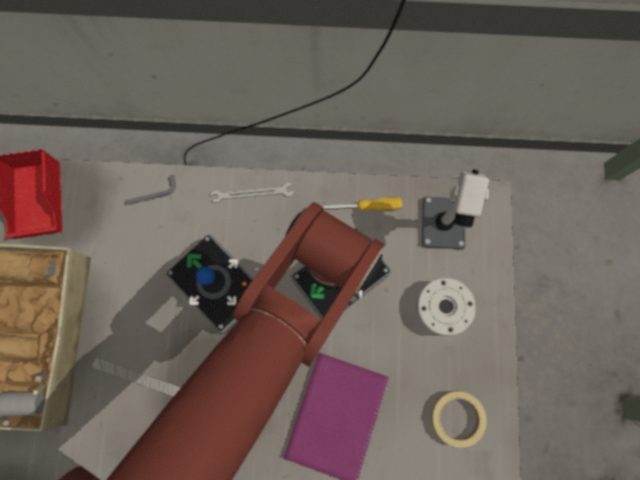

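Held at about 24–28 mm for over 1.2 s, with the camera lens turned towards the hub and the blue knob still at (206,275). Now bringing the stick back.

Emit:
play_rows([
  [[0.0045, -0.005, 0.002], 0],
  [[0.008, -0.0095, 0.003], 0],
  [[0.012, -0.0145, 0.0045], 0],
  [[0.016, -0.019, 0.0053], 0],
  [[0.0195, -0.023, 0.0055], 0],
])

```text
time: 7.72
tool_pos: [0.5145, -0.2152, 0.114]
tool_rot: [-0.001, 0.906, -0.423, -0.003]
contact_force: [-2.2, 2.9, 4.5]
gripper_width: 0.366
```

Emit:
play_rows([
  [[0, 0, 0], 0],
  [[0, 0, 0], 0],
  [[0, 0, 0], 0],
])

```text
time: 8.1
tool_pos: [0.5146, -0.2155, 0.1139]
tool_rot: [-0.001, 0.906, -0.423, -0.002]
contact_force: [-2.5, 1.1, 6.7]
gripper_width: 0.37
```

Emit:
play_rows([
  [[0, 0, 0], 0],
  [[0, 0, 0], 0],
  [[0, 0, 0], 0],
  [[0, 0, 0], 0],
  [[0, 0, 0], 0],
], grip=1)

```text
time: 8.72
tool_pos: [0.5157, -0.2168, 0.1143]
tool_rot: [-0.0, 0.906, -0.423, -0.0]
contact_force: [0.3, -0.0, -0.4]
gripper_width: 0.999
```

Emit:
play_rows([
  [[0, 0, 0], 0],
  [[0, 0, 0], 0],
  [[0, 0, 0], 0],
])

```text
time: 9.1
tool_pos: [0.5158, -0.2168, 0.1143]
tool_rot: [0.0, 0.906, -0.423, -0.0]
contact_force: [-0.6, -0.1, 0.3]
gripper_width: 0.999
```

Released with no force left on the tool. Retreating straight up, then away to the start side.

Emit:
play_rows([
  [[0, 0, 0.03], 0],
  [[0, 0, 0.06], 0],
  [[0, 0, 0.09], 0],
  [[0, 0, 0.12], 0],
  [[-0.03, -0.035, 0.12], 0],
])

```text
time: 9.72
tool_pos: [0.4879, -0.2519, 0.2382]
tool_rot: [0.0, 0.907, -0.421, 0.003]
contact_force: [-1.1, -1.0, -0.4]
gripper_width: 1.0
```

Emit:
play_rows([
  [[-0.03, -0.04, 0], 0],
  [[-0.06, -0.08, 0], 0],
  [[-0.09, -0.12, 0], 0],
  [[-0.12, -0.16, 0], 0],
  [[-0.12, -0.16, 0], 0],
])

```text
time: 10.35
tool_pos: [0.3639, -0.4139, 0.2343]
tool_rot: [0.0, 0.905, -0.425, -0.0]
contact_force: [0.6, 0.3, -0.3]
gripper_width: 0.997
```

Emit:
play_rows([
  [[0, 0, 0], 0],
  [[0, 0, 0], 0],
])

```text
time: 10.6
tool_pos: [0.3665, -0.4109, 0.2343]
tool_rot: [-0.0, 0.907, -0.422, 0.0]
contact_force: [1.0, 0.7, 0.7]
gripper_width: 1.001
```

```bash
python3 - <<'E'
from h import *
from scipy.optimize import least_squares
s=status.state();print(s["time"],s["tool_pos"],s["contact_force"])
im,d=grab_frame("top");cv2.imwrite("pics/top7.png",im)
V,U=np.mgrid[0:480,0:640].astype(float)
hsv=cv2.cvtColor(im,cv2.COLOR_BGR2HSV)
for n,a,b,w in(("y",18,35,(325,362,250,285)),("b",100,130,(190,225,258,295))):
    m=(hsv[...,0]>a)&(hsv[...,0]<b)&(hsv[...,1]>140)&(hsv[...,2]>80)&(d>0)&(U>w[0])&(U<w[1])&(V>w[2])&(V<w[3])
    q=pt("top",U[m],V[m],d[m].astype(float))
    if m.sum()>20: print(n,m.sum(),least_squares(lambda c:np.linalg.norm(q.T-c,axis=1)-.017,q.mean(1)-[0,0,.01],loss="soft_l1",f_scale=.001).x)
E
```

```text
10.6 [ 0.36648395 -0.41090361  0.23426271] [0.97140224 0.72710841 0.72468603]
y 274 [ 0.51546551 -0.21728511  0.13510422]
b 268 [0.48576345 0.03321609 0.135415  ]
```

View pics/top7.png

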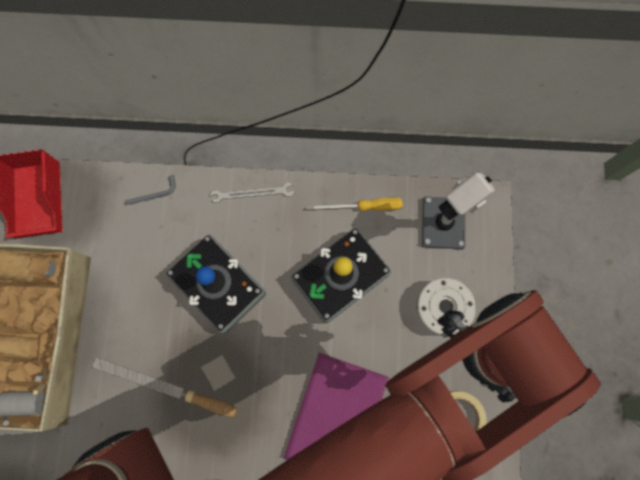

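Both knobs are where they started, at (343,266) and (206,275), and the arm is clear of everything.

```bash
python3 -c "
from plant import ticket
print(ticket.job_done())"
```

```text
the job is handed in; nothing more can be done
None
```

I gripped the yellow knob, tilted the stick straight towards its box's green arrow, held it there, brought it back to the middle and let go. I handed the job in at about 10.7 s of the 34 s allowed; no verdict was reported.

- **Tilt and hold:** the stick was held for about 2 s in all, at least 1.2 s of it at full tilt. The two measures of how far the knob moved disagreed slightly: about 28 mm (20 degrees) from the arm's position, about 24 mm from the scene camera. Both are above the 19 mm needed, and the knob was about 1 mm off to the side. The inspection camera turned towards the hub.
- **Before release:** the stick stood about 2 mm short of centre with up to 7 N on the tool. That force went away when the gripper opened.
- **Last checks:** the yellow knob is at (0.5155, -0.2173, 0.135), within 1 mm of its starting place and of the measured box centre. The blue knob has not moved (less than 1 mm difference).
- **Contact:** the arm had retreated clear of everything, with only about 1 N of sensor noise. It stayed well away from the camera stand throughout.

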